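# Carry a cartridge tin shut, then open it and tip it out

## Task

Carry the lidded tin to the grey pad, pinching lid and tin together so that the loose lid stays shut, and set it down there, nose (the end nearer the black rib) towards the white tray. Then slide the lid right back, take tin and lid together again so that the lid stays back, and tip the cartridge column over the nose into the tray without touching the column with the fingers. Finally stand the tin back upright on the pad and let go of it; leave the timer and the two markers where they lie.

Things in the scene. Friction and masses are not known exactly. Their poses are not given: they have to be found in the camera images.
- station: fixed white catch tray and grey pad side by side; origin on the worktop between them. Its -x side is the tray, its +x side the pad; they turn together.
- tray (a point): centre of the tray's inner floor, 5 mm above the worktop and 95 mm to -x of the station's origin. Tray 140 mm (station x) by 150 mm (y) outside with 4 mm walls, rim 32 mm above the worktop.
- pad (a point): centre of the pad's top, 4 mm above the worktop and 80 mm to +x of the station's origin. Pad 170 mm (station x) by 80 mm; two thin yellow lines run along it. x axis points away from the tray.
- tin_centre (a point): centre of the shut tin, 19 mm above its underside (half-way up). Aluminium tin with a blue lid, 150 mm long (its x), 54 mm wide (its y), 38 mm high without the black rib; about 0.3 kg. The nose (the end that pours) is its -x end.
- tin_grip (a point): where to pinch: half-way up the lid's sides, 32 mm above the tin's underside, 13 mm above its centre, over its middle. Lid sides (12 mm high) and the body sides below are flush, 54 mm apart all along; seam 26 mm above the underside. Pads centred about this height hold lid and body; centred on the seam or lower they may let the lid slip.
- tin_mouth (a point): middle of the nose end at its lip: 75 mm to -x of the tin's centre, 12 mm above its underside. The tin's slippery floor, 3 mm above the underside, ramps up at 11 degrees over the last 45 mm to this lip; tipped nose down by 30 to 45 degrees with the lid back, the tin lets the column slide out over it.
- lid (a joint): how far the lid is slid back towards the tin's +x, in m: 0 shut, 0.065 at its stop (front 65 mm open, rear 85 mm still covered). It cannot lift off. It runs loosely (0.15 N friction, 0.07 kg): on a tipped tin it slides by its own weight, nose down shut, nose up open, unless held.
- lid_grip (a point): centre of the black rib on the lid, 48 mm above the tin's underside; rib 36 mm long (along the tin), 14 mm wide, 20 mm high above the lid's top. 30 mm nearer the nose than the lid's middle; moves with the lid.
- column_centre (a point): centre of the cartridge column, 65 mm long, 17 mm in diameter, clear barrel with a red cap, 0.03 kg; long axis is its y. At the start it lies lengthwise in the tin, hidden under the lid.
- timer_centre (a point): centre of the white bench timer, 62 x 66 x 20 mm (bystander)
- marker_blue_centre (a point): centre of the white marker with blue cap, 130 mm long, 12 mm thick, along its y (bystander)
- marker_red_centre (a point): centre of the white marker with red cap, 130 mm long, 12 mm thick, along its y (bystander)

How it is judged:
On the way, in this order (a step that is already met when the one before it is completed fails the run):
1. the shut tin stands on the pad, let go (horizontal distance between tin_centre and pad below 0.04 m and z of tin_centre in the frame of pad below 0.027 m and angle between tin_centre's own z axis and vertical below 0.1 rad and value of joint lid below 0.008 m and contact force between the fingers and tin below 0.1 N), for 0.2 s.
2. the lid is slid back while the tin stands on the pad (horizontal distance between tin_centre and pad below 0.04 m and z of tin_centre in the frame of pad below 0.027 m and angle between tin_centre's own z axis and vertical below 0.1 rad and value of joint lid above 0.05 m), for 0.2 s.
3. the tin is tipped over the tray with its lid held back (angle between tin_centre's own z axis and vertical above 0.35 rad and value of joint lid above 0.045 m and horizontal distance between tin_mouth and tray below 0.1 m), for 0.1 s.
At the end, for the whole second after the job is handed in: the column is at rest inside the tray, its centre less than 40 mm above the tray floor; the tin stands upright (within 0.1 rad) at rest on the pad, its centre within 40 mm of the pad's centre; the lid may be open or shut (horizontal distance between tin_centre and pad below 0.04 m and z of tin_centre in the frame of pad below 0.027 m and angle between tin_centre's own z axis and vertical below 0.1 rad and x of column_centre in the frame of tray between -0.066 and 0.066 m and y of column_centre in the frame of tray between -0.071 and 0.071 m and z of column_centre in the frame of tray below 0.04 m and linear speed of column below 0.03 m/s and linear speed of tin below 0.02 m/s); the robot touches nothing.
It fails at once if the lid opens more than 12 mm while the tin is more than 0.2 m from the pad (value of joint lid above 0.012 m and horizontal distance between tin_centre and pad above 0.2 m).
It fails at once if the fingers touch the column (contact force between the fingers and column above 0.3 N).
It fails at once if the timer or a marker is moved more than 30 mm (distance of any of timer_centre, marker_blue_centre, marker_red_centre from where it was at the start of the episode above 0.03 m).
It also fails if it takes over 72 s, if anything falls off the work surface, if the arm or the gripper's body presses on something with over 40 N, if the wrist force passes 120 N, or if a joint passes its speed limit or range.

## Robot

A 6-joint arm with a two-finger parallel gripper is mounted at the origin on a cart in front of the work surface, level with it; the furniture and walls round the work are solid. World frame = base frame: x ahead of the robot, y to its left, z up, the work surface at z = 0. Lengths are in m, angles in rad, forces in N, time in s.
With the tool pointing down it reaches from about 0.3 to 0.875 m from the base axis. Payload 6.4 kg.
Tool frame: the origin (TCP) lies midway between the tips of the shut fingers; the grasp point (between the pads) lies 19 mm behind it; z points along the fingers, y is the line along which they close (so a half turn about z gives the same grasp; the last joint's range is limited). The gripper opens to 88 mm and grips with 3 to 60 N. Pads are 18 mm wide; open, the fingers measure 123 mm over their backs; the gripper's body (75 mm by 187 mm) begins 45 mm behind the grasp point.
Start: joints at [-1.452, 0.181, 1.607, -0, 1.354, -0.206], TCP at [0.184, -0.545, 0.239] pointing down, gripper open.
Joint ranges: [-2.99, 2.99], [-0.89, 2.07], [0.3, 2.58], [-1.14, 4.28], [0, 2.63], [-3.12, 3.12]. Speed limits (rad/s): [2.57, 2.57, 3.01, 3.14, 3.14, 3.14].

## Interface

Orientations are given as a rotation vector (axis times angle).
In Python, from cell import sensors, viewer, finish_job gives the robot as it stands.
- The arm moves only by the tool arm_command, never from a script. Its argument "steps" is a list of rows, each a list of 7 numbers: the gripper's target within -1 to 1 (shut at 1, half-way at 0, fully open at -1), then the shift along the tool's x, y, z in m, then the turn, a rotation vector about the tool's x, y, z in degrees. A call has 1 to 20 rows; each row shifts and turns the commanded pose from where the row before left it, along the tool's axes as they then stand; what a row does not reach is not made up. A row lasts 1/12 s, in which the tool goes at most 41.7 mm and 7.16 degrees, less where a joint would pass 70% of its speed; a pose out of reach is approached as far as the arm can. A call is refused whole if a number of a shift passes 0.0417 or a number of a turn 7.16, either way. A call with a gripper value outside its range is refused whole. The fingers move at their own pace and stop on an object; "squeeze" is the grip in N (left out, the last holds). Time passes only in rows, so rows that do not move let the fingers close. It gives the time, the measured TCP pose, the force, the opening and the grip force at its end, in the units of the state.
- sensors.read_state(): the state, without advancing time (a new reading comes with each control period).
- viewer.get_image(name): name is "scene" or "top"; returns the picture (384x512x3 uint8, red, green, blue); there is no depth.
- viewer.camera_info(name): a dict with "mtx" (3x3 intrinsics, pixels), "eye" and "attitude" of the camera in the world. Camera axes: x right, y down, z forward; pixel columns grow to the right and rows downward; lengths in m; the calibration is good to about 2 mm. A picture is of the moment at which its call begins. camera_info takes no time and is no camera call.
- finish_job(): hands the job in; it is judged then, once.
The state is a dict: "clock": time; "joints": joint angles; "qvel": joint speeds; "joint_torque": joint torques, N m; "ee_pos": TCP position; "ee_rot": TCP orientation; "force": force on the tool from outside, world axes, zero at the start; "wrist_torque": the same for the moment, N m; "width": finger opening in m; "gripper_force": force on a finger pad.
Only numpy, scipy, OpenCV 4.12 (cv2) and the standard library are available. Lean on these libraries where they do the work, as an engineer would, in place of code of your own. Each camera call takes 0.05 s, during which the arm holds its last target. There are 200 camera calls.

## Working session

There is one attempt and no reset: what is moved stays moved. The work goes in short steps, Python scripts to look and compute and a tool call to move; the robot and the scene stay as the last step left them, time stands still between calls to the robot, and variables do not carry over. Pictures are saved under pics/ and viewed, at most 10 in all, crops included, and the job is handed in when it is done.

Besides the shell and the picture viewer there is one more tool, called after "Call:" in YAML: its name, and indented under it one key for each argument. arm_command: Moves the arm, as the interface text tells. Its arguments: {"type":"object","properties":{"steps":{"type":"array"},"squeeze":{"type":"number"}},"required":["steps"]}

```bash
mkdir -p pics; ls
python3 - <<'E'
from cell import sensors, viewer
import cv2
s=sensors.read_state(); print(s['ee_pos'],s['ee_rot'],s['width'],s['clock'])
for n in ("scene","top"):
    im=viewer.get_image(n); cv2.imwrite(f"pics/{n}0.png",im[:,:,::-1]); print(n,viewer.camera_info(n))
E
```

```text
pics
[ 0.18343371 -0.5443987   0.23782367] [-3.09854237e+00 -5.07635557e-01 -1.41073557e-04] 0.0884046270693167 0.0
scene {'mtx': array([[392.37006796,   0.        , 254.69023992],
       [  0.        , 392.37006796, 191.02343213],
       [  0.        ,   0.        ,   1.        ]]), 'eye': array([-0.0172576 ,  0.89801222,  0.54690844]), 'attitude': array([-0.61035721,  2.33352346, -1.50572615])}
top {'mtx': array([[452.73640927,   0.        , 246.47730312],
       [  0.        , 452.73640927, 189.46355105],
       [  0.        ,   0.        ,   1.        ]]), 'eye': array([ 0.39472783, -0.00320766,  1.27588665]), 'attitude': array([-2.17682106,  2.17200004, -0.09169542])}
```

View pics/top0.png

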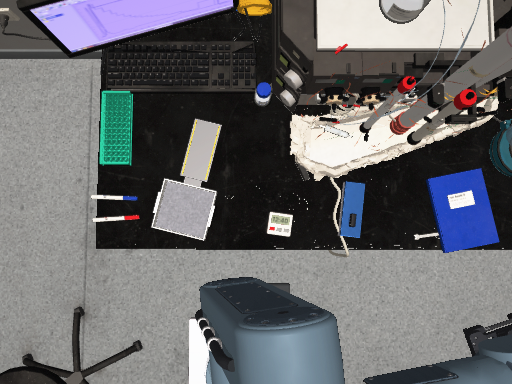

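View pics/scene0.png

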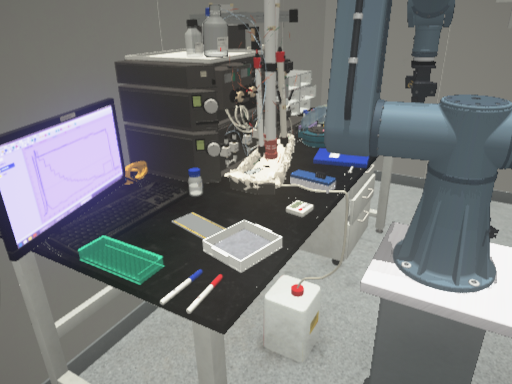

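The top view shows the tray at (184,209), the pad at (201,150), and the tin at (352,210). The tin's rib is near its lower end, so the nose points down in the image. I'll measure these precisely next.

```bash
cat > h.py <<'E'
import numpy as np, cv2
from scipy.spatial.transform import Rotation as R
from cell import sensors, viewer
def ray(name,uv,z):
    c=viewer.camera_info(name); uv=np.atleast_2d(uv).astype(float)
    d=(np.linalg.inv(c['mtx'])@np.c_[uv,np.ones(len(uv))].T).T@R.from_rotvec(c['attitude']).as_matrix().T
    return c['eye']+d*((z-c['eye'][2])/d[:,2])[:,None]
def proj(name,p):
    c=viewer.camera_info(name); q=(np.atleast_2d(p)-c['eye'])@R.from_rotvec(c['attitude']).as_matrix()
    q=q@c['mtx'].T; return q[:,:2]/q[:,2:]
E
python3 - <<'E'
from h import *
im=cv2.imread('pics/top0.png')
hsv=cv2.cvtColor(im,cv2.COLOR_BGR2HSV)
def rect(m,box,z,t):
    x0,y0,x1,y1=box; k=np.zeros(m.shape,np.uint8); k[y0:y1,x0:x1]=m[y0:y1,x0:x1]*255
    n,l,s,_=cv2.connectedComponentsWithStats(k); i=1+np.argmax(s[1:,4])
    pts=np.argwhere(l==i)[:,::-1]
    r=cv2.minAreaRect(pts.astype(np.float32)); c=cv2.boxPoints(r)
    w=ray('top',c,z); e=[w[1]-w[0],w[2]-w[1]]
    print(t,s[i,4],r,'ctr',w.mean(0).round(4),'len',[np.linalg.norm(a).round(4) for a in e],'ang',[np.degrees(np.arctan2(a[1],a[0])).round(2) for a in e])
V=hsv[...,2];S=hsv[...,1];H=hsv[...,0]
blue=(H>95)&(H<125)&(S>100)&(V>60)
rect(blue,(332,172,372,245),.038,'lid')
rect(V>70,(140,170,225,245),.032,'tray')
rect(V>70,(175,112,228,178),.004,'pad')
rect(V>120,(255,205,300,240),.02,'timer')
a=cv2.resize(im[165:250,325:380],None,fx=7,fy=7,interpolation=cv2.INTER_CUBIC)
b=cv2.resize(im[110:245,140:230],None,fx=4.4,fy=4.4,interpolation=cv2.INTER_CUBIC)[:595]
cv2.imwrite('pics/z.png',np.hstack([a,b[:a.shape[0]] if len(b)>=len(a) else np.zeros((len(a),396,3),np.uint8)]) if len(b)==len(a) else np.hstack([cv2.resize(a,(385,590)),cv2.resize(b,(396,590))]))
E
```

```text
lid 1039 ((352.1881103515625, 209.1188201904297), (20.497766494750977, 54.926055908203125), 5.710593223571777) ctr [ 0.4513 -0.2872  0.038 ] len [np.float64(0.1504), np.float64(0.0561)] ang [np.float64(-6.62), np.float64(-95.64)]
tray 3319 ((185.61764526367188, 200.0294189453125), (58.9361572265625, 69.60771942138672), 14.03624439239502) ctr [0.4758 0.1693 0.032 ] len [np.float64(0.1918), np.float64(0.1639)] ang [np.float64(-12.92), np.float64(-104.0)]
pad 1621 ((200.44949340820312, 150.0919647216797), (27.9942626953125, 59.90771484375), 14.743562698364258) ctr [0.6198 0.133  0.004 ] len [np.float64(0.172), np.float64(0.0803)] ang [np.float64(-13.82), np.float64(-104.87)]
timer 526 ((279.4148864746094, 223.88865661621094), (23.657302856445312, 22.26958465576172), 7.594643592834473) ctr [ 0.4105 -0.0895  0.02  ] len [np.float64(0.0615), np.float64(0.0655)] ang [np.float64(-7.71), np.float64(-97.47)]
```

View pics/z.png

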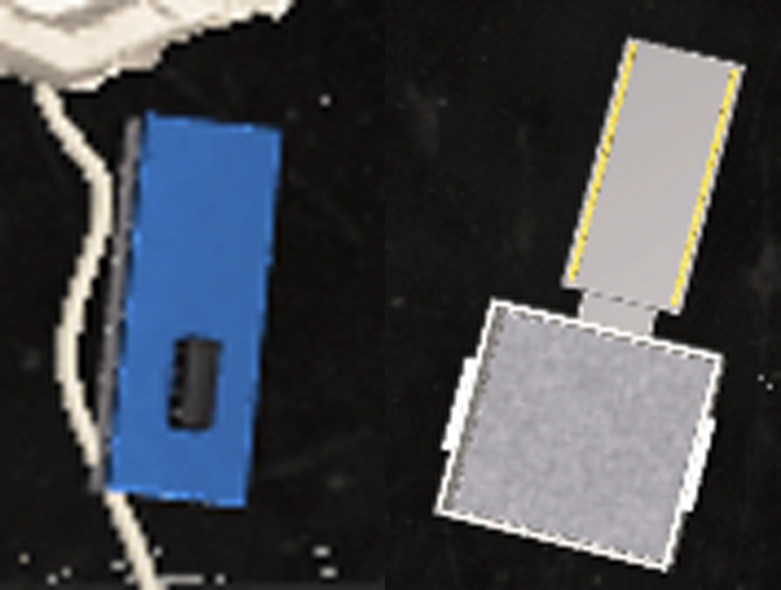

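The lid crop puts the rib at roughly (195,382), nearer the image bottom. So the tin's +x axis points along world −6°, and the pad's along −14°. I'm moving to above the tin.

Call:
arm_command:
  steps:
    - [-1,0,0,0,0,0,6.18]
    - [-1,0,0,0,0,0,6.18]
    - [-1,0,0,0,0,0,6.18]
    - [-1,0,0,0,0,0,6.16]
    - [-1,0.024,-0.0284,0.003,0,0,0]
    - [-1,0.024,-0.0284,0.003,0,0,0]
    - [-1,0.024,-0.0284,0.003,0,0,0]
    - [-1,0.024,-0.0284,0.003,0,0,0]
    - [-1,0.024,-0.0284,0.003,0,0,0]
    - [-1,0.024,-0.0284,0.003,0,0,0]
    - [-1,0.024,-0.0284,0.003,0,0,0]
    - [-1,0.024,-0.0284,0.003,0,0,0]
    - [-1,0.024,-0.0284,0.003,0,0,0]
    - [-1,0.024,-0.0284,0.003,0,0,0]
    - [-1,0,0,0,0,0,0]
    - [-1,0,0,0,0,0,0]
    - [-1,0,0,0,0,0,0]
  squeeze: 40

```text
clock: 1.52
ee_pos: [0.4519, -0.2881, 0.2084]
ee_rot: [-3.137, 0.166, 0.001]
force: [0.2, -0.5, -0.4]
width: 0.0881
gripper_force: 0.0
```

```bash
cat >> h.py <<'E'
PAD=np.array([.620,.133,.004]); PA=-14.2
def tgt(p,ang,tilt=0):
    """print remaining tool-frame shift to TCP point p and turn to heading ang (tool x), tilt nose-down"""
    s=sensors.read_state(); M=R.from_rotvec(s['ee_rot'])
    G=R.from_euler('z',ang,degrees=True)*R.from_euler('x',180,degrees=True)*R.from_euler('y',tilt,degrees=True)
    print('t',s['clock'],'tcp',s['ee_pos'].round(4),'F',s['force'].round(1),'w',round(s['width'],4),'gf',round(s['gripper_force'],1),'head',np.degrees(np.arctan2(*M.as_matrix()[[1,0],0])).round(2))
    print('shift now',M.inv().apply(np.array(p)-s['ee_pos']).round(4),'shift after turn',G.inv().apply(np.array(p)-s['ee_pos']).round(4),'turn',np.degrees((M.inv()*G).as_rotvec()).round(2),'joints',s['joints'].round(2))
E
python3 - <<'E'
from h import *
tgt([.4513,-.2872,.013],-6.1)
E
```

```text
t 1.5167 tcp [ 0.4519 -0.2881  0.2084] F [ 0.2 -0.5 -0.4] w 0.0881 gf 0.0 head -6.04
shift now [-0.0006 -0.0008  0.1954] shift after turn [-0.0007 -0.0008  0.1954] turn [-0.    0.05  0.06] joints [-0.79  0.12  1.74 -0.    1.28  0.89]
```

Call:
arm_command:
  steps:
    - [-1,-0.0006,-0.0008,0.03,0,0,0]
    - [-1,0,0,0.03,0,0,0]
    - [-1,0,0,0.03,0,0,0]
    - [-1,0,0,0.03,0,0,0]
    - [-1,0,0,0.025,0,0,0]
    - [-1,0,0,0.02,0,0,0]
    - [-1,0,0,0.015,0,0,0]
    - [-1,0,0,0.01,0,0,0]
    - [-1,0,0,0.0055,0,0,0]
    - [-1,0,0,0,0,0,0]
    - [-1,0,0,0,0,0,0]
    - [1,0,0,0,0,0,0]
    - [1,0,0,0,0,0,0]
    - [1,0,0,0,0,0,0]
    - [1,0,0,0,0,0,0]
    - [1,0,0,0,0,0,0]
    - [1,0,0,0,0,0,0]
    - [1,0,0,0,0,0,0]
  squeeze: 40

```text
clock: 3.02
ee_pos: [0.4521, -0.2875, 0.0136]
ee_rot: [3.136, -0.167, 0.001]
force: [-0.3, -0.5, 2.2]
width: 0.0538
gripper_force: 40.0
```

Call:
arm_command:
  steps:
    - [1,0,0,-0.005,0,0,0]
    - [1,0,0,-0.015,0,0,0]
    - [1,0,0,-0.025,0,0,0]
    - [1,0,0,-0.03,0,0,0]
    - [1,0,0,-0.025,0,0,2]
    - [1,0,0,-0.015,0,0,2]
    - [1,0,0,-0.005,0,0,2]
    - [1,0,0,0,0,0,2.1]
    - [1,0,0,0,0,0,0]
    - [1,0,0,0,0,0,0]

```text
clock: 3.85
ee_pos: [0.4513, -0.2865, 0.1327]
ee_rot: [-3.117, 0.386, 0.002]
force: [-0.3, -0.5, -3.6]
width: 0.0537
gripper_force: 40.0
```

Run:
```python
from h import *
tgt([.620,.133,.0176],-14.2)
```

```text
t 3.85 tcp [ 0.4513 -0.2865  0.1327] F [-0.3 -0.5 -3.6] w 0.0537 gf 40.0 head -14.13
shift now [ 0.0614 -0.4479  0.1155] shift after turn [ 0.0606 -0.4481  0.1151] turn [-0.05  0.07  0.07] joints [-0.79  0.21  1.8   0.    1.13  1.03]
```

Call:
arm_command:
  steps:
    - [1,-0.01,-0.002,-0.012,0,0,0]
    - [1,-0.0194,-0.0044,-0.0243,0,0,0]
    - [1,-0.0194,-0.0044,-0.0243,0,0,0]
    - [1,-0.0194,-0.0044,-0.0243,0,0,0]
    - [1,-0.0094,-0.0044,-0.0123,0,0,0]
    - [1,-0.0066,-0.02,0,0,0,0]
    - [1,-0.0066,-0.03,0,0,0,0]
    - [1,-0.0066,-0.03,0,0,0,0]
    - [1,-0.0066,-0.03,0,0,0,0]
    - [1,-0.0066,-0.03,0,0,0,0]
    - [1,-0.0066,-0.03,0,0,0,0]
    - [1,-0.0066,-0.03,0,0,0,0]
    - [1,-0.0066,-0.03,0,0,0,0]
    - [1,-0.0066,-0.03,0,0,0,0]
    - [1,-0.0066,-0.03,0,0,0,0]
    - [1,0,-0.03,0,0,0,0]
    - [1,0,-0.02,0,0,0,0]
    - [1,0,0,0,0,0,0]

```text
clock: 5.35
ee_pos: [0.4003, 0.0997, 0.2298]
ee_rot: [-3.117, 0.38, 0.002]
force: [0.3, -0.3, -3.7]
width: 0.0537
gripper_force: 40.0
```

Run:
```python
from h import *
tgt([.620,.133,.0176],-14.2)
```

```text
t 5.35 tcp [0.4003 0.0997 0.2298] F [ 0.3 -0.3 -3.7] w 0.0537 gf 40.0 head -13.91
shift now [ 0.2056 -0.0848  0.212 ] shift after turn [ 0.2048 -0.0862  0.2122] turn [-0.07  0.09  0.29] joints [-0.05 -0.2   2.    0.    1.34  1.77]
```

Call:
arm_command:
  steps:
    - [1,0.015,-0.0062,0.005,0,0,0.29]
    - [1,0.0293,-0.0122,0.01,0,0,0]
    - [1,0.0293,-0.0122,0.01,0,0,0]
    - [1,0.0293,-0.0122,0.01,0,0,0]
    - [1,0.0293,-0.0122,0.01,0,0,0]
    - [1,0.0293,-0.0122,0.01,0,0,0]
    - [1,0.0283,-0.0122,0.01,0,0,0]
    - [1,0.015,-0.0068,0.01,0,0,0]
    - [1,0,0,0.025,0,0,0]
    - [1,0,0,0.025,0,0,0]
    - [1,0,0,0.025,0,0,0]
    - [1,0,0,0.025,0,0,0]
    - [1,0,0,0.015,0,0,0]
    - [1,0,0,0.01,0,0,0]
    - [1,0,0,0,0,0,0]
    - [1,0,0,0,0,0,0]

```text
clock: 6.68
ee_pos: [0.6203, 0.1285, 0.0301]
ee_rot: [3.116, -0.396, -0.002]
force: [1.1, -0.1, -2.2]
width: 0.0537
gripper_force: 40.0
```

Run:
```python
from h import *
tgt([.620,.133,.0176],-14.2)
```

```text
t 6.6833 tcp [0.6203 0.1285 0.0301] F [ 1.1 -0.1 -2.2] w 0.0537 gf 40.0 head -14.48
shift now [-0.0014 -0.0043  0.0125] shift after turn [-0.0014 -0.0043  0.0125] turn [ 0.02  0.07 -0.28] joints [ 0.02  0.56  1.57 -0.    1.02  1.84]
```

Call:
arm_command:
  steps:
    - [1,-0.0014,-0.0043,0.004,0,0,-0.28]
    - [1,0,0,0.004,0,0,0]
    - [1,0,0,0.003,0,0,0]
    - [1,0,0,0.001,0,0,0]
    - [1,0,0,0,0,0,0]
    - [1,0,0,0,0,0,0]

```text
clock: 7.18
ee_pos: [0.6203, 0.1336, 0.0186]
ee_rot: [3.118, -0.388, 0.0]
force: [0.2, -0.2, -3.0]
width: 0.0537
gripper_force: 40.0
```

Run:
```python
from h import *
tgt([.620,.133,.0176],-14.2)
im=viewer.get_image('scene')[120:300,130:310]; im=im[:,:,::-1]
cv2.imwrite('pics/s1.png',cv2.resize(im,None,fx=3.3,fy=3.3,interpolation=cv2.INTER_CUBIC))
```

```text
t 7.1833 tcp [0.6203 0.1336 0.0186] F [ 0.2 -0.2 -3. ] w 0.0537 gf 40.0 head -14.19
shift now [-0.0002  0.0006  0.001 ] shift after turn [-0.0002  0.0006  0.001 ] turn [-0.   -0.01  0.01] joints [ 0.03  0.57  1.57 -0.    1.    1.84]
```

View pics/s1.png

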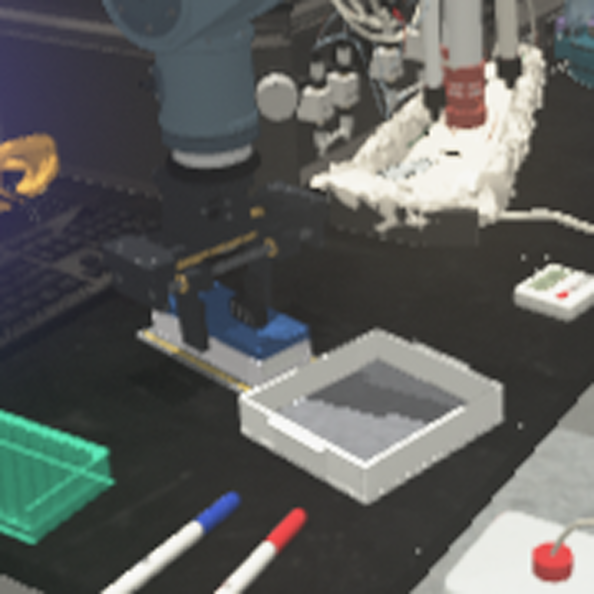

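The tin is above the pad with its nose towards the tray and the lid shut. I'll lower the last millimetre or so and let go.

Call:
arm_command:
  steps:
    - [1,0,0,0.001,0,0,0]
    - [1,0,0,0.0005,0,0,0]
    - [1,0,0,0,0,0,0]
    - [0.0,0,0,0,0,0,0]
    - [-0.5,0,0,0,0,0,0]
    - [-1,0,0,0,0,0,0]
    - [-1,0,0,0,0,0,0]
    - [-1,0,0,0,0,0,0]
    - [-1,0,0,0,0,0,0]
    - [-1,0,0,0,0,0,0]
    - [-1,0,0,-0.01,0,0,0]
    - [-1,0,0,-0.02,0,0,0]
    - [-1,0,0,-0.03,0,0,0]
    - [-1,0,0,-0.02,0,0,0]
    - [-1,-0.02,0,0,0,0,0]
    - [-1,-0.01,0,0,0,0,0]
    - [0,0,0,0,0,0,0]
    - [0,0,0,0,0,0,0]
    - [0,0,0,0,0,0,0]
  squeeze: 5

```text
clock: 8.82
ee_pos: [0.5911, 0.1408, 0.0963]
ee_rot: [3.117, -0.388, -0.001]
force: [0.4, -0.2, 0.2]
width: 0.0707
gripper_force: 0.0
```

Run:
```python
from h import *
ex=np.array([np.cos(np.radians(PA)),np.sin(np.radians(PA)),0])
tgt(PAD-.030*ex+[0,0,.043],PA)
im=viewer.get_image('scene')[120:300,130:310]; im=im[:,:,::-1]
cv2.imwrite('pics/s2.png',cv2.resize(im,None,fx=3.3,fy=3.3,interpolation=cv2.INTER_CUBIC))
print(proj('scene',[PAD-.048*ex+[0,0,.058],PAD-.012*ex+[0,0,.058]])-[130,120])
```

```text
t 8.8167 tcp [0.5911 0.1408 0.0963] F [ 0.4 -0.2  0.2] w 0.0707 gf 0.0 head -14.19
shift now [0.     0.0004 0.0493] shift after turn [-0.      0.0005  0.0493] turn [0.02 0.04 0.01] joints [ 0.04  0.41  1.63 -0.    1.11  1.86]
[[78.36766581 92.73417747]
 [70.04204897 88.74009745]]
```

View pics/s2.png

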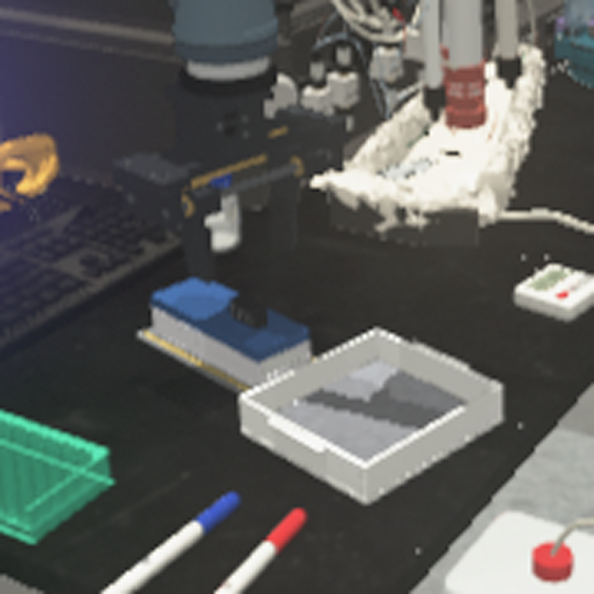

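The tin stands on the pad, lid shut, with the rib at about (248,308) as predicted. I'll pinch the rib with the fingertips.

Call:
arm_command:
  steps:
    - [0,0,0.0005,0.015,0,0,0]
    - [0,0,0,0.015,0,0,0]
    - [0,0,0,0.01,0,0,0]
    - [0,0,0,0.006,0,0,0]
    - [0,0,0,0.002,0,0,0]
    - [0,0,0,0,0,0,0]
    - [1,0,0,0,0,0,0]
    - [1,0,0,0,0,0,0]
    - [1,0,0,0,0,0,0]
    - [1,0,0,0,0,0,0]
    - [1,0,0,0,0,0,0]
    - [1,0,0,0,0,0,0]
    - [1,0,0,0,0,0,0]
    - [1,0,0,0,0,0,0]
  squeeze: 5

```text
clock: 10.03
ee_pos: [0.5913, 0.1405, 0.0493]
ee_rot: [-3.117, 0.388, -0.001]
force: [0.9, 0.6, 2.5]
width: 0.014
gripper_force: 5.0
```

Call:
arm_command:
  steps:
    - [1,0.003,0,0,0,0,0]
    - [1,0.005,0,0,0,0,0]
    - [1,0.006,0,0,0,0,0]
    - [1,0.006,0,0,0,0,0]
    - [1,0.006,0,0,0,0,0]
    - [1,0.006,0,0,0,0,0]
    - [1,0.006,0,0,0,0,0]
    - [1,0.006,0,0,0,0,0]
    - [1,0.006,0,0,0,0,0]
    - [1,0.005,0,0,0,0,0]
    - [1,0.004,0,0,0,0,0]
    - [1,0.003,0,0,0,0,0]
    - [1,0.001,0,0,0,0,0]
    - [1,0,0,0,0,0,0]
    - [1,0,0,0,0,0,0]

```text
clock: 11.28
ee_pos: [0.653, 0.125, 0.0493]
ee_rot: [-3.117, 0.388, -0.002]
force: [0.5, 2.1, 5.8]
width: 0.0139
gripper_force: 5.0
```

Call:
arm_command:
  steps:
    - [0,0,0,0,0,0,0]
    - [-0.5,0,0,0,0,0,0]
    - [-1,0,0,0,0,0,0]
    - [-1,0,0,0,0,0,0]
    - [-1,0,0,-0.015,0,0,0]
    - [-1,0,0,-0.03,0,0,0]
    - [-1,0,0,-0.03,0,0,0]
    - [-1,0,0,-0.02,0,0,0]
    - [-1,0,0,0,0,0,0]
    - [-1,0,0,0,0,0,0]
  squeeze: 50

```text
clock: 12.12
ee_pos: [0.6533, 0.1249, 0.1464]
ee_rot: [-3.117, 0.388, -0.006]
force: [-1.2, 0.3, 0.2]
width: 0.0785
gripper_force: 0.0
```

Run:
```python
from h import *
ex=np.array([np.cos(np.radians(PA)),np.sin(np.radians(PA)),0])
tgt(PAD+.015*ex+[0,0,.0135],PA)
im=viewer.get_image('scene')[170:260,150:240]; im=im[:,:,::-1]
cv2.imwrite('pics/s3.png',cv2.resize(im,None,fx=6.6,fy=6.6,interpolation=cv2.INTER_CUBIC))
ey=np.array([-ex[1],ex[0],0])
for a in (-75,75):
  print(a,((proj('scene',[PAD+a*.001*ex+s*.027*ey+[0,0,.026] for s in(-1,1)])-[150,170])*6.6).round(0))
```

```text
t 12.1167 tcp [0.6533 0.1249 0.1464] F [-1.2  0.3  0.2] w 0.0785 gf 0.0 head -14.2
shift now [-0.0198  0.0005  0.1288] shift after turn [-0.0193  0.0004  0.1289] turn [-0.06 -0.22  0.  ] joints [ 0.01  0.46  1.44 -0.    1.24  1.83]
-75 [[482. 348.]
 [382. 396.]]
75 [[262. 241.]
 [163. 282.]]
```

View pics/s3.png

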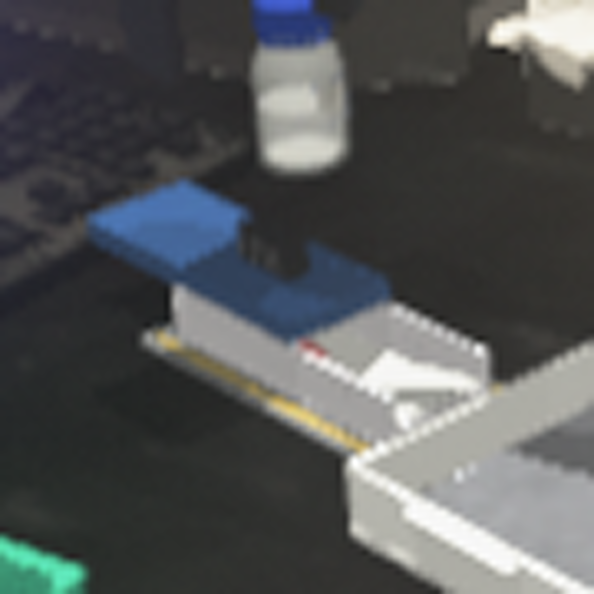

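The lid is back at its stop. Its front edge runs about (290,338) to (388,290), and the column's red cap shows at (313,350). Next I'll grip lid and body behind that edge.

Call:
arm_command:
  steps:
    - [-1,-0.0185,0.0004,0.02,0,0,0]
    - [-1,0,0,0.025,0,0,0]
    - [-1,0,0,0.025,0,0,0]
    - [-1,0,0,0.025,0,0,0]
    - [-1,0,0,0.015,0,0,0]
    - [-1,0,0,0.01,0,0,0]
    - [-1,0,0,0.006,0,0,0]
    - [-1,0,0,0.003,0,0,0]
    - [-1,0,0,0,0,0,0]
    - [-1,0,0,0,0,0,0]
    - [1,0,0,0,0,0,0]
    - [1,0,0,0,0,0,0]
    - [1,0,0,0,0,0,0]
    - [1,0,0,0,0,0,0]
    - [1,0,0,0,0,0,0]
    - [1,0,0,0,0,0,0]
    - [1,0,0,0,0,0,0]
  squeeze: 50

```text
clock: 13.58
ee_pos: [0.6342, 0.1292, 0.0152]
ee_rot: [-3.117, 0.388, -0.0]
force: [-0.5, 0.4, 3.0]
width: 0.0536
gripper_force: 50.0
```

Run:
```python
from h import *
ex=np.array([np.cos(np.radians(PA)),np.sin(np.radians(PA)),0]); o=PAD-.08*ex; o[2]=0
s=sensors.read_state(); g=s['ee_pos']+[0,0,.019]; gx=(g-PAD)@ex; print('grip offset',gx)
z=np.array([0,0,1.])
for th,mx,mz in ((0,-.065,.085),(38,-.065,.060)):
    t=np.radians(th); n=-np.cos(t)*ex-np.sin(t)*z; u=-np.sin(t)*ex+np.cos(t)*z
    m=o+mx*ex+mz*z; G=m-n*(.075+gx)+u*.020; print(th,'grasp',G,'tcp',G-u*.019)
    tgt(G-u*.019,PA,th); tgt(G-u*.019,PA,-th)
```

```text
grip offset 0.014743765699454753
0 grasp [0.5664321  0.14655476 0.105     ] tcp [0.5664321  0.14655476 0.086     ]
t 13.5833 tcp [0.6342 0.1292 0.0152] F [-0.5  0.4  3. ] w 0.0536 gf 50.0 head -14.2
shift now [-0.07   -0.0002 -0.0708] shift after turn [-0.07   -0.0002 -0.0708] turn [-0.01 -0.01 -0.  ] joints [0.02 0.6  1.54 0.   1.   1.84]
t 13.5833 tcp [0.6342 0.1292 0.0152] F [-0.5  0.4  3. ] w 0.0536 gf 50.0 head -14.2
shift now [-0.07   -0.0002 -0.0708] shift after turn [-0.07   -0.0002 -0.0708] turn [-0.01 -0.01 -0.  ] joints [0.02 0.6  1.54 0.   1.   1.84]
38 grasp [0.53605168 0.15424219 0.13101199] tcp [0.54739183 0.15137269 0.11603979]
t 13.5833 tcp [0.6342 0.1292 0.0152] F [-0.5  0.4  3. ] w 0.0536 gf 50.0 head -14.2
shift now [-0.0896 -0.0002 -0.1009] shift after turn [-0.0085 -0.0002 -0.1347] turn [-1.000e-02  3.799e+01 -0.000e+00] joints [0.02 0.6  1.54 0.   1.   1.84]
t 13.5833 tcp [0.6342 0.1292 0.0152] F [-0.5  0.4  3. ] w 0.0536 gf 50.0 head -14.2
shift now [-0.0896 -0.0002 -0.1009] shift after turn [-0.1327 -0.0002 -0.0243] turn [-1.000e-02 -3.801e+01  0.000e+00] joints [0.02 0.6  1.54 0.   1.   1.84]
```

Grip height is about 2 mm low, so I'll regrip higher and then lift level over the tray edge.

Call:
arm_command:
  steps:
    - [0,0,0,0,0,0,0]
    - [0,0,0,0,0,0,0]
    - [-0.5,0,0,-0.0025,0,0,0]
    - [-0.5,0,0,0,0,0,0]
    - [-0.5,0,0,0,0,0,0]
    - [1,0,0,0,0,0,0]
    - [1,0,0,0,0,0,0]
    - [1,0,0,0,0,0,0]
    - [1,0,0,0,0,0,0]
    - [1,0,0,0,0,0,0]
    - [1,0,0,0,0,0,0]
  squeeze: 50

```text
clock: 14.5
ee_pos: [0.634, 0.1291, 0.0173]
ee_rot: [3.117, -0.388, -0.0]
force: [-0.3, 1.0, -0.7]
width: 0.0537
gripper_force: 50.0
```

Call:
arm_command:
  steps:
    - [1,0,0,-0.005,0,0,0]
    - [1,0,0,-0.012,0,0,0]
    - [1,0,0,-0.02,0,0,0]
    - [1,0,0,-0.018,0,0,0]
    - [1,-0.004,0,-0.01,0,0,0]
    - [1,-0.012,0,-0.004,0,0,0]
    - [1,-0.015,0,0,0,0,0]
    - [1,-0.015,0,0,0,0,0]
    - [1,-0.012,0,0,0,0,0]
    - [1,-0.008,0,0,0,0,0]
    - [1,-0.004,0,0,0,0,0]
    - [1,0,0,0,0,0,0]
    - [1,0,0,0,0,0,0]

```text
clock: 15.58
ee_pos: [0.5667, 0.1462, 0.0868]
ee_rot: [-3.117, 0.388, -0.001]
force: [-0.3, -0.8, -3.2]
width: 0.0538
gripper_force: 50.0
```

Run:
```python
from h import *
tgt([.5664,.1466,.086],PA)
im=viewer.get_image('scene')[120:300,130:310]; im=im[:,:,::-1]
cv2.imwrite('pics/s4.png',cv2.resize(im,None,fx=3.3,fy=3.3,interpolation=cv2.INTER_CUBIC))
```

```text
t 15.5833 tcp [0.5667 0.1462 0.0868] F [-0.3 -0.8 -3.2] w 0.0538 gf 50.0 head -14.2
shift now [-0.0004 -0.0003  0.0008] shift after turn [-0.0004 -0.0003  0.0008] turn [-0.01 -0.05  0.  ] joints [ 0.05  0.38  1.69 -0.    1.07  1.87]
```

View pics/s4.png

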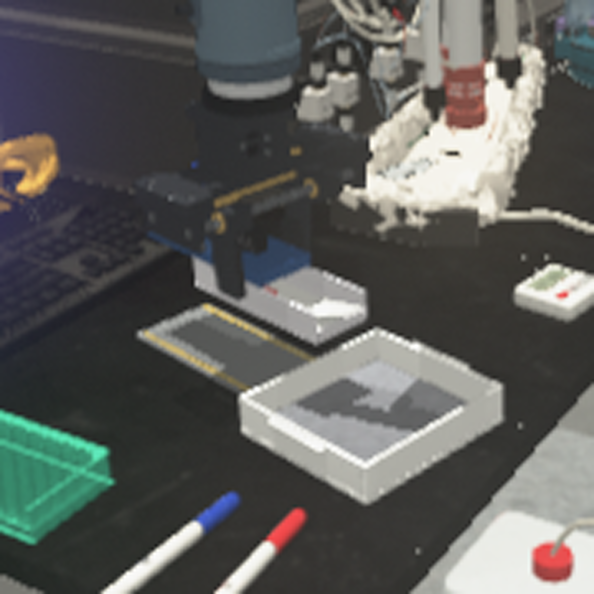

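The tin is level with its lid held back, and the nose at about (340,315) is over the tray's near edge. Now tipping slowly.

Call:
arm_command:
  steps:
    - [1,-0.001,0,-0.0015,0,2,0]
    - [1,-0.001,0,-0.0015,0,2,0]
    - [1,-0.0009,0,-0.0016,0,2,0]
    - [1,-0.0008,0,-0.0016,0,2,0]
    - [1,-0.0008,0,-0.0016,0,2,0]
    - [1,-0.0007,0,-0.0016,0,2,0]
    - [1,-0.0006,0,-0.0017,0,2,0]
    - [1,-0.0006,0,-0.0017,0,2,0]
    - [1,-0.0005,0,-0.0017,0,2,0]
    - [1,-0.0005,0,-0.0017,0,2,0]
    - [1,-0.0004,0,-0.0018,0,2,0]
    - [1,-0.0004,0,-0.0018,0,2,0]
    - [1,-0.0003,0,-0.0018,0,2,0]
    - [1,-0.0002,0,-0.0018,0,2,0]
    - [1,-0.0002,0,-0.0018,0,2,0]
    - [1,-0.0001,0,-0.0018,0,2,0]
    - [1,0,0,-0.0018,0,2,0]
    - [1,0,0,-0.0018,0,2,0]
    - [1,0,0,-0.0018,0,2,0]
    - [1,0,0,0,0,0,0]

```text
clock: 17.3
ee_pos: [0.5471, 0.1508, 0.1143]
ee_rot: [2.874, -0.357, 0.989]
force: [-0.3, -0.2, -3.4]
width: 0.0537
gripper_force: 50.0
```

Call:
arm_command:
  steps:
    - [1,0,0,0,0,0,0]
    - [1,0,0,0,0,0,0]
    - [1,0,0,0,0,0,0]
    - [1,0,0,0,0,0,0]
    - [1,0,0,0,0,0,0]
    - [1,0,0,0,0,0,0]
    - [1,0,0,0,0,0,0]
    - [1,0,0,0,0,0,0]

```text
clock: 17.97
ee_pos: [0.5479, 0.1509, 0.1149]
ee_rot: [2.874, -0.358, 0.99]
force: [0.5, -0.0, -2.7]
width: 0.0539
gripper_force: 50.0
```

Run:
```python
from h import *
tgt([.5474,.1514,.116],PA,38)
im=viewer.get_image('scene')[150:290,150:310]; im=im[:,:,::-1]
cv2.imwrite('pics/s5.png',cv2.resize(im,None,fx=4.2,fy=4.2,interpolation=cv2.INTER_CUBIC))
```

```text
t 17.9667 tcp [0.5479 0.1509 0.1149] F [ 0.5 -0.  -2.7] w 0.0539 gf 50.0 head -14.21
shift now [ 0.0002 -0.0004 -0.0012] shift after turn [ 0.0002 -0.0004 -0.0012] turn [ 0.01  0.01 -0.  ] joints [ 0.21  0.11  2.14 -0.79  0.39  2.69]
```

View pics/s5.png

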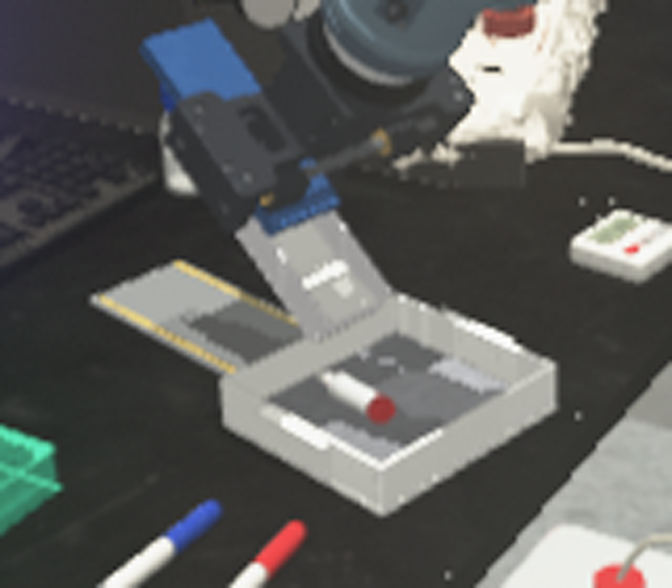

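The column lies in the tray at about (360,395), with the lid still back. I'll bring the tin level again and return it to the pad.

Call:
arm_command:
  steps:
    - [1,0,0,-0.003,0,-2,0]
    - [1,0,0,0,0,-3,0]
    - [1,0,0,0,0,-3,0]
    - [1,0,0,0,0,-3,0]
    - [1,0,0,0,0,-3,0]
    - [1,0,0,0,0,-3,0]
    - [1,0,0,0,0,-3,0]
    - [1,0,0,0,0,-3,0]
    - [1,0,0,0,0,-3,0]
    - [1,0,0,0,0,-3,0]
    - [1,0,0,0,0,-3,0]
    - [1,0,0,0,0,-3,0]
    - [1,0,0,0,0,-3,0]
    - [1,0,0,0,0,0,0]
    - [1,0,0,0,0,0,0]

```text
clock: 19.27
ee_pos: [0.5467, 0.1511, 0.1171]
ee_rot: [3.117, -0.389, 0.002]
force: [0.9, 0.2, -2.2]
width: 0.0538
gripper_force: 50.0
```

Run:
```python
from h import *
tgt([.6342,.1292,.0175],PA)
```

```text
t 19.2667 tcp [0.5467 0.1511 0.1171] F [ 0.9  0.2 -2.2] w 0.0538 gf 50.0 head -14.23
shift now [ 0.0901 -0.0003  0.0997] shift after turn [ 0.0902 -0.0003  0.0996] turn [ 0.01 -0.08 -0.03] joints [ 0.06  0.3   1.73 -0.    1.11  1.88]
```

Call:
arm_command:
  steps:
    - [1,0.007,0,0,0,0,0]
    - [1,0.015,0,0,0,0,0]
    - [1,0.018,0,0,0,0,0]
    - [1,0.018,0,0,0,0,0]
    - [1,0.018,0,0,0,0,0]
    - [1,0.01,0,0.006,0,0,0]
    - [1,0.004,0,0.015,0,0,0]
    - [1,0,0,0.02,0,0,0]
    - [1,0,0,0.02,0,0,0]
    - [1,0,0,0.015,0,0,0]
    - [1,0,0,0.01,0,0,0]
    - [1,0,0,0.006,0,0,0]
    - [1,0,0,0.003,0,0,0]
    - [1,0,0,0.002,0,0,0]
    - [1,0,0,0,0,0,0]
    - [1,0,0,0,0,0,0]

```text
clock: 20.6
ee_pos: [0.6341, 0.1293, 0.0213]
ee_rot: [-3.117, 0.388, -0.003]
force: [0.3, 0.1, -3.2]
width: 0.0536
gripper_force: 50.0
```

Next I lower about 4 mm to contact, release and lift.

Call:
arm_command:
  steps:
    - [1,0,0,0.002,0,0,0]
    - [1,0,0,0.0015,0,0,0]
    - [1,0,0,0.0005,0,0,0]
    - [1,0,0,0.0004,0,0,0]
    - [1,0,0,0,0,0,0]

```text
clock: 21.02
ee_pos: [0.6339, 0.1293, 0.0172]
ee_rot: [-3.117, 0.388, -0.002]
force: [-2.8, -0.2, 4.6]
width: 0.054
gripper_force: 50.0
```

Call:
arm_command:
  steps:
    - [0,0,0,0,0,0,0]
    - [-0.5,0,0,0,0,0,0]
    - [-1,0,0,0,0,0,0]
    - [-1,0,0,0,0,0,0]
    - [-1,0,0,0,0,0,0]
    - [-1,0,0,0,0,0,0]
    - [-1,0,0,-0.01,0,0,0]
    - [-1,0,0,-0.02,0,0,0]
    - [-1,0,0,-0.03,0,0,0]
    - [-1,0,0,-0.03,0,0,0]
    - [-1,0,0,-0.03,0,0,0]
    - [-1,0,0,-0.02,0,0,0]
    - [-1,0,0,0,0,0,0]
    - [-1,0,0,0,0,0,0]
    - [-1,0,0,0,0,0,0]
    - [-1,0,0,0,0,0,0]

```text
clock: 22.35
ee_pos: [0.6321, 0.1292, 0.1541]
ee_rot: [3.117, -0.388, -0.005]
force: [-0.3, -0.2, 0.5]
width: 0.088
gripper_force: 0.0
```

Run:
```python
from h import *
tgt([.6342,.1292,.0175],PA)
im=viewer.get_image('scene')[150:290,150:310]; im=im[:,:,::-1]
cv2.imwrite('pics/s6.png',cv2.resize(im,None,fx=4.2,fy=4.2,interpolation=cv2.INTER_CUBIC))
```

```text
t 22.35 tcp [0.6321 0.1292 0.1541] F [-0.3 -0.2  0.5] w 0.088 gf 0.0 head -14.2
shift now [ 0.0024 -0.0006  0.1365] shift after turn [ 0.002  -0.0005  0.1366] turn [ 0.05  0.18 -0.  ] joints [ 0.02  0.42  1.49 -0.    1.24  1.84]
```

View pics/s6.png

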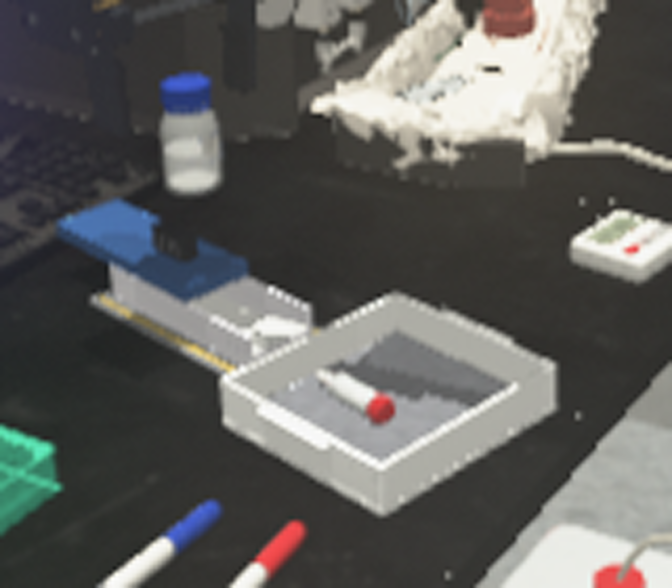

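The tin stands upright on the pad with its lid back. The column rests in the tray at about (355,395), and the timer and markers haven't moved. Handing in.

```bash
python3 -c "from cell import finish_job; print(finish_job())"
```

```text
the job is handed in; nothing more can be done
None
```

The column was tipped into the tray, the tin stands upright on the pad with its lid back, and the job was handed in at about 22 s; no verdict was returned.

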